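Turn the toy display on to its next notch

TASK

Turn the toy display on the bin bench counter-clockwise (seen from above) to its very next notch, so that its next side faces the street door: pull its spring ring up, swing the turntable round by it, and let the pin drop fully home so the turntable is locked there. Feel for the notch and never force the turntable against its pin, do not skip past that notch, keep the toys that ride on it standing and untouched, and leave the other toys alone.

Things in the scene. Friction and masses are not known exactly. Their poses are not given: they have to be found in the camera images.
- ring (a point): Centre of the upright steel pull ring on the turntable's spring plunger: 38 mm outside, 24 mm inside, 10 mm thick, rigid on its spindle. 53 mm above the platter's top face with the pin home, right above the pin, 140 mm from the turning axis. z up, x radially outward, y along counter-clockwise travel (turns with the platter): pinch the 10 mm along y, one finger ahead and one behind.
- plunger (a joint): How far ring and pin are pulled up, m: 0 = pin fully home in a notch, stop at 0.016. A spring draws it down: 6 N at 0, 9 N at 0.008, 12 N at 0.016 (plus 1 N weight and rub). The round-ended 8 mm pin reaches 8 mm into a notch: clear above 0.008; reads about 0.008 while it rides on the plate between notches.
- platter (a joint): Turn of the turntable, rad, counter-clockwise positive, 0 at the start with the pin in a notch; ends -0.55 and 2.0. Turns easily (1 to 2 N at the ring, 4 N with the pin riding), stays where left. The notches, 11 mm wide with upright walls, are hidden under the platter; their stops are clamped by hand, so the next is anywhere from 0.62 to 1.05 rad, a further one at 1.75.
- platter_top (a point): Centre of the platter's top face, on the vertical turning axis: a plywood disc 330 mm across, 12 mm thick, top 38 mm above the bench lid. x points to the plunger.
- stand: Fixed base of the turntable on the bench lid: ivory disc 316 mm across with the steel notched ring on it, carrying platter and plunger. Origin on the turning axis at the lid's top face, z up, x towards the starting notch.
- bench: Cream plastic toy bin bench, 420 (x) x 900 (y) x 200 mm high, with toggle latches; fixed, lid stays shut. Origin under its centre.
- duck: Wooden pull-along duck on four wheels, about 110 x 64 mm, 105 mm high, riding loose on the platter. Origin under its centre; beak along x.
- drum: Red plastic toy drum, 92 mm across, 66 mm high, riding loose on the platter. Origin under its centre.
- bowl: Small silicone stacking bowl, 74 mm across, 34 mm high, riding loose on the platter. Origin under its centre.
- magnifier: Black plastic magnifying glass, 72 mm lens frame, 85 mm handle along its -x, lying on the bench beyond the turntable. Origin under the lens. Leave alone.
- bowl_big: Larger silicone stacking bowl, 92 mm across, 42 mm high, on the bench. Origin under its centre. Leave alone.
- spoon: Steel toy spoon, 140 mm long, lying on the bench. Leave alone.
- car: Small wooden car, 85 x 52 mm, 47 mm high, on the bench. Origin under its centre. Leave alone.
- pin: The index pin under the ring: round-ended, 8 mm steel, moves with the ring (together 60 g). Origin on the pin axis at the platter's top face with the pin home; ring centre 53 mm above, pin tip 24 mm below. Under the ring the spindle slides in a barrel fixed to the platter, 19 mm across, its top 26 mm above the platter, on a flange 32 x 62 mm.
Not all that is in view belongs to the job. Leave any pink look-alike of the duck alone.

How it is judged:
On the way, in this order (a step that is already met when the one before it is completed fails the run):
1. the ring is pulled up until the pin is out of its notch (value of joint plunger above 0.0075 m), for 0.05 s.
2. the turntable is swung counter-clockwise off its notch with the pin drawn (value of joint platter above 0.3 rad and value of joint plunger above 0.005 m), for 0.05 s.
3. the pin is home in the next notch (value of joint platter between 0.54 and 1.13 rad and value of joint plunger below 0.002 m), for 0.2 s.
At the end, for the whole second after the job is handed in: The turntable stands still at its next notch (turned 0.54 to 1.13 rad counter-clockwise from the start), the plunger within 2 mm of fully home, and the duck, drum and bowl stand upright (within 0.2 rad) on the platter, their origins within 120 mm (duck) or 130 mm (drum, bowl) of its centre (all of step 3 and angular speed of pin below 0.05 rad/s and horizontal distance between duck and platter_top below 0.12 m and horizontal distance between each of drum, bowl and platter_top below 0.13 m and angle between each of duck, drum, bowl's own z axis and vertical below 0.2 rad); the robot touches nothing.
It fails at once if the pin is forced against the notched ring with more than 30 N (contact force between pin and stand above 30 N).
It fails at once if the turntable is carried well past the next notch (more than 1.3 rad) (value of joint platter above 1.3 rad).
It fails at once if a riding toy is tipped over (more than 0.4 rad) (angle between any of duck, drum, bowl's own z axis and vertical above 0.4 rad).
It fails at once if the robot pushes a riding toy (more than 2 N) (contact force between any of the arm, the fingers and duck above 2 N or contact force between any of the arm, the fingers and drum above 2 N or contact force between any of the arm, the fingers and bowl above 2 N).
It fails at once if another toy on the bench is moved more than 15 mm (distance of any of magnifier, bowl_big, spoon, car from where it was at the start of the episode above 0.015 m).
It also fails if it takes over 51 s, if anything falls off the work surface, if the arm or the gripper's body presses on something with over 40 N, if the wrist force passes 120 N, or if a joint passes its speed limit or range.

ROBOT

A 6-joint arm with a two-finger parallel gripper is mounted at the origin on the work surface. World frame = base frame: x ahead of the robot, y to its left, z up, the work surface at z = 0. Lengths are in m, angles in rad, forces in N, time in s.
With the tool pointing down it reaches from about 0.425 to 0.95 m from the base axis. Payload 3.5 kg.
Tool frame: the origin (TCP) lies midway between the tips of the shut fingers; the grasp point (between the pads) lies 19 mm behind it; z points along the fingers, y is the line along which they close (so a half turn about z gives the same grasp; the last joint's range is limited). The gripper opens to 85 mm and grips with 20 to 120 N. Pads are 22 mm wide; open, the fingers measure 114 mm over their backs; the gripper's body (76 mm by 85 mm) begins 54 mm behind the grasp point. The pads swing forward as they close: fully open they stand 13 mm farther back than shut.
Start: joints at [1.109, 0.286, 1.577, -0, 1.279, -0.15], TCP at [0.207, 0.642, 0.231] pointing down, gripper open.
Joint ranges: [-2.77, 2.77], [-0.9, 2.22], [0.21, 2.48], [-1.53, 4.67], [0.24, 2.81], [-2.84, 2.84]. Speed limits (rad/s): [2.79, 2.79, 3.14, 3.14, 3.14, 3.14].

INTERFACE

Orientations are given as a unit quaternion [x, y, z, w].
In Python, from plant import ctrl gives the robot as it stands. The module is installed in compiled form; this text tells all that it offers.
- The arm moves only by the shell command python3 -m inch 'ROWS' [FORCE]. ROWS is JSON, a list of rows, each a list of 5 numbers: the closure, from 0 (fully open) to 1 (shut), then the shift along the tool's x, y, z in m, then the turn about the tool's z in degrees. A call has 1 to 5 rows; each row is the pose to reach, as a shift and turn from the pose commanded when the call began, along the tool's axes at that moment; what a row does not reach only later rows make up. A row lasts 1/12 s, in which the tool goes at most 41.7 mm and 7.16 degrees, less where a joint would pass 70% of its speed; a pose out of reach is approached as far as the arm can. A call with a gripper value outside its range is refused whole. The fingers move at their own pace and stop on an object; FORCE is the grip in N (left out, the last holds). Time passes only in rows, so rows that repeat a pose let the fingers close. It gives the time, the measured TCP pose, the force, the opening and the grip force at its end, in the units of the state.
- ctrl.get_state(): the state, without advancing time (a new reading comes with each control period).
- ctrl.read_camera(name): name is "scene" or "top" or "wrist"; returns a dict with "pixels" (480x640x3 uint8, red, green, blue), "depth" (480x640 float32, m along the optical axis (not along the pixel's ray), 0 where there is no reading), "fx", "fy", "cx", "cy" (pixels), "D" ([k1, k2, p1, p2, k3] as OpenCV has them; the pictures are not rectified), "xyz" and "rotation" of the camera in the world; the wrist camera has in their place "mount" (4x4, takes a point from camera to tool coordinates, whose origin is the TCP and whose axes are the flange's). Camera axes: x right, y down, z forward; pixel columns grow to the right and rows downward; lengths in m; the calibration is good to about 2 mm. A picture is of the moment at which its call begins: read the wrist's pose just before it.
- ctrl.sign_off(): hands the job in; it is judged then, once.
Trained networks look in a picture, given as the dict that the camera call returned (one of the last four; its "shot" number tells which), for a name from the list of things; names that differ only in an ending like _2 or _b are one class to them, and where a whole thing is asked for, a point or a joint stands for the part that bears it (a point fixed in the world has none). Each returns a list of dicts, best first, with "score" (0 to 1); they miss things now and then, are a little off and sometimes report something else, mostly with a low value. They report only what shows in the picture. A call takes as long as a camera call. They do not tell look-alikes from the thing itself.
- ctrl.spot_in(query, picture): "at" ([column, row] in pixels, amid what is visible of it).
- ctrl.tip_of(query, picture): "at" ([column, row] in pixels: a listed point, or the origin of a listed thing).
The state is a dict: "time": time; "qpos": joint angles; "dq": joint speeds; "joint_efforts": joint torques, N m; "eef_pos": TCP position; "tcp_rot": TCP orientation; "contact_force": force on the tool from outside, world axes, zero at the start; "wrist_torque": the same for the moment, N m; "opening": opening from 0.0 (shut) to 1.0 (fully open); "finger_force": force on a finger pad.
Only numpy, scipy, OpenCV 4.12 (cv2) and the standard library are available. Lean on these libraries where they do the work, as an engineer would, in place of code of your own. Each camera call takes 0.05 s, during which the arm holds its last target. There are 200 camera calls.

## Working session

There is one attempt and no reset: what is moved stays moved. The work goes in short steps, Python scripts to look and compute and a shell command to move; the robot and the scene stay as the last step left them, time stands still between calls to the robot, and variables do not carry over. Pictures are saved under pics/ and viewed, at most 10 in all, crops included, and the job is handed in when it is done.

```bash
mkdir -p pics; cat > h.py <<'E'
import numpy as np, cv2
from scipy.spatial.transform import Rotation as R
from plant import ctrl
def cam(n):
    s=ctrl.get_state(); p=ctrl.read_camera(n)
    if n=="wrist":
        T=np.eye(4);T[:3,:3]=R.from_quat(s["tcp_rot"]).as_matrix();T[:3,3]=s["eef_pos"]
        p["T"]=T@np.array(p["mount"])
    else:
        T=np.eye(4);r=np.array(p["rotation"],float)
        T[:3,:3]=r.reshape(3,3) if r.size==9 else R.from_quat(r).as_matrix();T[:3,3]=p["xyz"];p["T"]=T
    return p
def ray(p,uv):
    K=np.array([[p["fx"],0,p["cx"]],[0,p["fy"],p["cy"]],[0,0,1]])
    x=cv2.undistortPoints(np.array([[uv]],float),K,np.array(p["D"],float))[0,0]
    return np.array([x[0],x[1],1.])
def atz(p,uv,z):
    d=p["T"][:3,:3]@ray(p,uv);o=p["T"][:3,3];return o+d*(z-o[2])/d[2]
def dep(p,uv):
    u,v=int(round(uv[0])),int(round(uv[1]));w=p["depth"][max(v-2,0):v+3,max(u-2,0):u+3];w=w[w>0]
    if not w.size:return None
    return (p["T"]@np.append(ray(p,uv)*np.median(w),1))[:3]
def save(p,n): cv2.imwrite("pics/"+n,np.ascontiguousarray(p["pixels"][:,:,::-1]))
E
python3 - <<'E'
from h import *
np.set_printoptions(precision=4,suppress=True)
s=ctrl.get_state();print(s)
for n in("top","scene"):
    p=cam(n);save(p,n+"0.png");print(n,p["T"])
    for q in("ring","platter_top","duck","drum","bowl","pin","magnifier","bowl_big"):
        for r in ctrl.tip_of(q,p)[:2]:
            print(q,round(r["score"],2),np.round(r["at"]),dep(p,r["at"]),atz(p,r["at"],{"ring":.291,"bowl_big":.2,"magnifier":.2}.get(q,.238)))
E
```

```text
{'time': 0.0, 'qpos': array([ 1.109 ,  0.2872,  1.5782,  0.    ,  1.2786, -0.15  ]), 'dq': array([ 0.0002, -0.0006,  0.0012,  0.001 , -0.0001, -0.0012]), 'joint_efforts': array([ -0.0012, -40.5972, -29.2629,  -0.0001,   0.0057,   0.    ]), 'eef_pos': array([0.2067, 0.6419, 0.2299]), 'tcp_rot': array([ 0.1553,  0.9879, -0.0011, -0.0004]), 'contact_force': array([-0.2219,  0.298 , -0.4447]), 'wrist_torque': array([-0.014 , -0.0381,  0.0256]), 'finger_force': 0.0, 'opening': 0.999742306233871}
top [[ 0.0184 -0.9831  0.1822  0.1863]
 [-0.9998 -0.0189 -0.001   0.0201]
 [ 0.0045 -0.1821 -0.9833  1.7529]
 [ 0.      0.      0.      1.    ]]
ring 0.48 [323. 248.] [0.4395 0.0074 0.3063] [0.4421 0.0072 0.291 ]
platter_top 0.77 [337. 198.] [ 0.5786 -0.0258  0.2426] [ 0.5798 -0.0259  0.238 ]
duck 0.7 [425. 320.] [ 0.2889 -0.2723  0.0697] [ 0.2787 -0.2431  0.238 ]
duck 0.61 [371. 192.] [ 0.5804 -0.1074  0.3009] [ 0.5975 -0.113   0.238 ]
drum 0.66 [319. 167.] [0.6396 0.0202 0.3023] [0.6597 0.0202 0.238 ]
bowl 0.72 [184. 239.] [0.4728 0.3571 0.2035] [0.4664 0.3496 0.238 ]
bowl 0.65 [296. 203.] [0.56
[... 210 characters left out ...]
 [0.4717 0.3575 0.2041] [0.4724 0.3583 0.2   ]
scene [[ 0.3844  0.7095 -0.5907  1.0832]
 [ 0.9231 -0.3047  0.2347 -0.2428]
 [-0.0135 -0.6355 -0.772   0.9841]
 [ 0.      0.      0.      1.    ]]
ring 0.52 [328. 195.] [0.466  0.0069 0.3007] [0.4573 0.0104 0.291 ]
platter_top 0.71 [337. 265.] [ 0.586  -0.0265  0.2411] [ 0.5839 -0.0256  0.238 ]
duck 0.64 [303. 290.] [ 0.6268 -0.1083  0.2619] [ 0.6117 -0.1039  0.238 ]
drum 0.83 [376. 294.] [ 0.705  -0.0089  0.3009] [0.6702 0.0126 0.238 ]
bowl 0.86 [382. 240.] [0.5673 0.0757 0.2424] [0.5643 0.0776 0.238 ]
magnifier 0.66 [515. 254.] [0.6755 0.3167 0.2066] [0.672  0.3214 0.2   ]
bowl_big 0.93 [475. 186.] [0.509  0.3272 0.2381] [0.4797 0.3563 0.2   ]
```

View pics/top0.png

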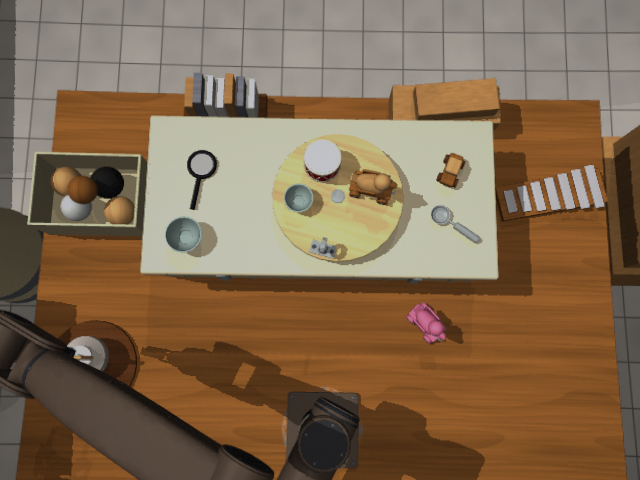

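View pics/scene0.png

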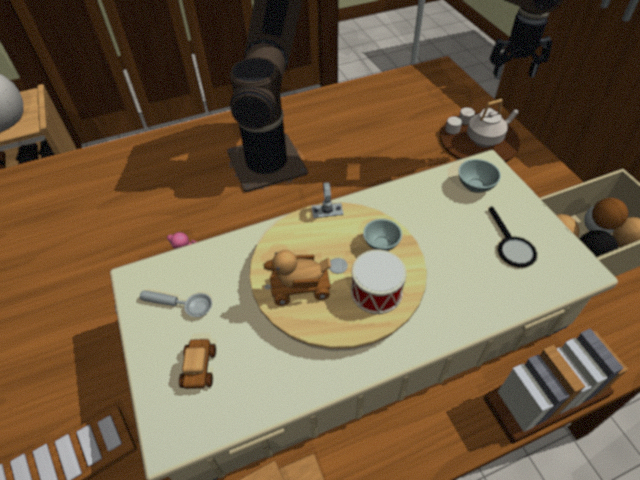

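The top view shows the turntable centred at about (338,197), with the ring at (323,246) on the robot side and the duck, drum and bowl riding on it. The pink duck at (428,322) is the decoy. The scene view agrees, with the ring at (328,193). Next I plan the approach, including a half turn so the last joint has range for the swing.

```bash
cat >> h.py <<'E'
def plan(wps,start=None):
    """wps: (x,y,z,yaw_deg,nrows) tool-down; prints calls' rows (mm shift in tool axes of call start, turn deg)"""
    s=ctrl.get_state();m=R.from_quat(s["tcp_rot"]).as_matrix()
    cur=np.append(s["eef_pos"],np.degrees(np.arctan2(m[1,0],m[0,0]))) if start is None else np.array(start,float)
    seq=[]
    for w in wps:
        n=w[4];d=np.array(w[:4])-cur
        seq+=[cur+d*(i+1)/n for i in range(n)];c0=cur;cur=np.array(w[:4],float)
    b=np.append(s["eef_pos"],np.degrees(np.arctan2(m[1,0],m[0,0]))) if start is None else np.array(start,float)
    for i in range(0,len(seq),5):
        a=np.radians(b[3]);X=np.array([np.cos(a),np.sin(a)]);Y=np.array([np.sin(a),-np.cos(a)])
        print([[round(float(v),4) for v in((q[:2]-b[:2])@X,(q[:2]-b[:2])@Y,b[2]-q[2],b[3]-q[3])] for q in seq[i:i+5]])
        b=seq[min(i+4,len(seq)-1)]
E
python3 - <<'E'
from h import *
s=ctrl.get_state()
print(s["eef_pos"])
# lift, then over to ring at yaw -13.5 (175.5 deg clockwise)
plan([(.215,.62,.40,162,5),(.45,.25,.42,72,13),(.455,.007,.40,-13.5,12)])
E
```

```text
[0.20705579 0.64246714 0.23138213]
[[-0.0029, -0.0038, -0.0337, 0.0272], [-0.0058, -0.0076, -0.0674, 0.0545], [-0.0087, -0.0114, -0.1012, 0.0817], [-0.0116, -0.0152, -0.1349, 0.109], [-0.0145, -0.0189, -0.1686, 0.1362]]
[[-0.026, -0.0215, -0.0015, 6.9231], [-0.052, -0.043, -0.0031, 13.8462], [-0.078, -0.0644, -0.0046, 20.7692], [-0.1039, -0.0859, -0.0062, 27.6923], [-0.1299, -0.1074, -0.0077, 34.6154]]
[[-0.0336, -0.0029, -0.0015, 6.9231], [-0.0672, -0.0058, -0.0031, 13.8462], [-0.1008, -0.0088, -0.0046, 20.7692], [-0.1344, -0.0117, -0.0062, 27.6923], [-0.168, -0.0146, -0.0077, 34.6154]]
[[-0.0293, 0.0167, -0.0015, 6.9231], [-0.0586, 0.0334, -0.0031, 13.8462], [-0.0879, 0.05, -0.0046, 20.7692], [-0.1082, 0.0495, -0.0029, 27.8942], [-0.1284, 0.0489, -0.0013, 35.0192]]
[[-0.0169, 0.0112, 0.0017, 7.125], [-0.0338, 0.0223, 0.0033, 14.25], [-0.0507, 0.0335, 0.005, 21.375], [-0.0676, 0.0446, 0.0067, 28.5], [-0.0845, 0.0558, 0.0083, 35.625]]
[[-0.0072, 0.0189, 0.0017, 7.125], [-0.0145, 0.0378, 0.0033, 14.25], [-0.0217, 0.0567, 0.005, 21.375], [-0.029, 0.0757, 0.0067, 28.5], [-0.0362, 0.0946, 0.0083, 35.625]]
```

```bash
python3 -m inch '[[0,-0.003,-0.004,-0.034,0],[0,-0.006,-0.008,-0.067,0],[0,-0.009,-0.011,-0.101,0],[0,-0.012,-0.015,-0.135,0],[0,-0.0145,-0.019,-0.169,0]]'
python3 -m inch '[[0,-0.026,-0.0215,-0.0015,6.9],[0,-0.052,-0.043,-0.003,13.8],[0,-0.078,-0.064,-0.0045,20.8],[0,-0.104,-0.086,-0.006,27.7],[0,-0.130,-0.107,-0.0077,34.6]]'
python3 -m inch '[[0,-0.0336,-0.003,-0.0015,6.9],[0,-0.067,-0.006,-0.003,13.8],[0,-0.101,-0.009,-0.0045,20.8],[0,-0.134,-0.012,-0.006,27.7],[0,-0.168,-0.0146,-0.0077,34.6]]'
python3 -m inch '[[0,-0.029,0.017,-0.0015,6.9],[0,-0.0586,0.033,-0.003,13.8],[0,-0.088,0.05,-0.0046,20.8],[0,-0.108,0.0495,-0.003,27.9],[0,-0.128,0.049,-0.0013,35]]'
```

```text
time: 1.32
eef_pos: [0.215, 0.6195, 0.402]
tcp_rot: [0.155, 0.988, 0.0, 0.0]
contact_force: [1.2, 0.0, 0.3]
opening: 1.002
finger_force: 0.0
time: 1.73
eef_pos: [0.3063, 0.4768, 0.4082]
tcp_rot: [0.444, 0.896, 0.0, 0.0]
contact_force: [0.4, 0.6, 0.6]
opening: 0.997
finger_force: 0.0
time: 2.15
eef_pos: [0.3971, 0.3346, 0.4161]
tcp_rot: [0.691, 0.723, 0.0, 0.0]
contact_force: [0.2, -0.2, 0.5]
opening: 1.0
finger_force: 0.0
time: 2.57
eef_pos: [0.4529, 0.2091, 0.4171]
tcp_rot: [0.877, 0.481, 0.0, 0.0]
contact_force: [0.2, -0.4, -0.8]
opening: 1.002
finger_force: 0.0
```

```bash
python3 -m inch '[[0,-0.017,0.011,0.0017,7.1],[0,-0.034,0.022,0.003,14.2],[0,-0.051,0.0335,0.005,21.4],[0,-0.068,0.0446,0.0067,28.5],[0,-0.0845,0.056,0.008,35.6]]'
python3 -m inch '[[0,-0.007,0.019,0.0017,7.1],[0,-0.0145,0.038,0.003,14.2],[0,-0.022,0.057,0.005,21.4],[0,-0.029,0.076,0.0067,28.5],[0,-0.036,0.0946,0.008,35.6]]'
python3 - <<'E'
from h import *
np.set_printoptions(precision=4,suppress=True)
s=ctrl.get_state();print(s["eef_pos"],s["qpos"],s["time"])
p=cam("wrist");save(p,"w1.png")
for q in("ring","pin","platter_top"):
    for r in ctrl.tip_of(q,p)[:2]: print(q,round(r["score"],2),np.round(r["at"]),dep(p,r["at"]),atz(p,r["at"],.291 if q=="ring" else .238))
E
```

```text
time: 2.98
eef_pos: [0.4545, 0.1084, 0.4091]
tcp_rot: [0.982, 0.191, 0.0, 0.0]
contact_force: [-0.1, 1.1, -0.1]
opening: 1.001
finger_force: 0.0
time: 3.4
eef_pos: [0.4572, 0.0073, 0.4011]
tcp_rot: [0.993, -0.119, 0.0, 0.0]
contact_force: [-0.3, 0.2, -0.2]
opening: 0.999
finger_force: 0.0
[0.4572 0.0073 0.4011] [-0.2066 -0.2903  1.8502 -0.      1.5812  1.6019] 3.4
ring 0.92 [313. 245.] [0.4575 0.0091 0.3089] [0.4515 0.0107 0.291 ]
platter_top 0.78 [318.  48.] [ 0.5822 -0.0246  0.2415] [ 0.5827 -0.0247  0.238 ]
platter_top 0.57 [198.  94.] [0.5723 0.071  0.2426] [0.5729 0.0723 0.238 ]
```

View w1.

View pics/w1.png

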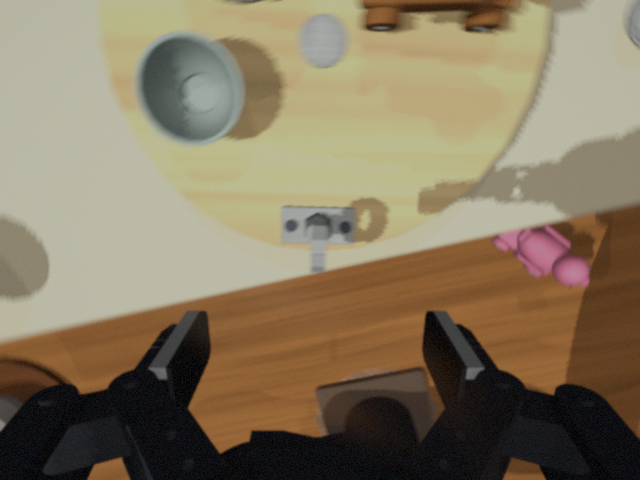

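```bash
python3 - <<'E'
from h import *
np.set_printoptions(precision=4,suppress=True)
s=ctrl.get_state();p=cam("wrist");print(p["T"])
# point cloud around ring above barrel top
v,u=np.mgrid[150:330,230:400];d=p["depth"][150:330,230:400];m=d>0
K=np.array([[p["fx"],0,p["cx"]],[0,p["fy"],p["cy"]],[0,0,1]])
x=cv2.undistortPoints(np.stack([u[m],v[m]],1)[:,None].astype(float),K,np.array(p["D"],float))[:,0]
P=np.c_[x,np.ones(len(x))]*d[m][:,None];P=P@p["T"][:3,:3].T+p["T"][:3,3]
for lo,hi in((.235,.243),(.244,.256),(.258,.27),(.275,.29),(.29,.3),(.3,.305),(.305,.32)):
    q=P[(P[:,2]>lo)&(P[:,2]<hi)]
    if len(q)>5:
        e,V=np.linalg.eigh(np.cov(q[:,:2].T));print(lo,len(q),q.mean(0),q.min(0),q.max(0),np.degrees(np.arctan2(*V[::-1,1])))
c=np.array([.582,-.0252])
for r in((.4515,.0107),(.446,.008)):
    w=np.array(r)-c;print(np.linalg.norm(w),np.degrees(np.arctan2(w[1],w[0])))
E
```

```text
[[-0.2278 -0.9241 -0.3067  0.5364]
 [-0.9737  0.2163  0.0715 -0.0104]
 [ 0.0003  0.3149 -0.9491  0.5435]
 [ 0.      0.      0.      1.    ]]
0.235 14906 [0.4761 0.0044 0.2381] [ 0.4229 -0.0697  0.2351] [0.5272 0.0827 0.243 ] 75.8201724361542
0.244 353 [0.4544 0.009  0.247 ] [ 0.4412 -0.0178  0.244 ] [0.4631 0.0363 0.2559] 75.33426850386533
0.258 112 [0.4523 0.0104 0.2633] [0.4441 0.     0.258 ] [0.4593 0.0182 0.2653] 75.85697312346134
0.29 111 [0.4681 0.0048 0.2957] [ 0.4333 -0.0004  0.2905] [0.4712 0.012  0.2999] 170.99337798910835
0.3 170 [0.4579 0.0073 0.3027] [0.4336 0.0004 0.3   ] [0.4686 0.0179 0.305 ] 165.54196026495842
0.305 514 [0.4524 0.0088 0.3085] [0.438  0.0015 0.305 ] [0.465  0.0168 0.3115] 164.30408237719848
0.13534792203798324 164.6186466318697
0.13999371414460005 166.2814013969916
```

The wrist view shows the ring edge-on at (318,250) above its flange at (318,225), with clear space on both sides. The point cloud puts the ring at about (0.452, 0.0095), top at 0.310 as expected, with its radial axis at 165°.

```bash
python3 - <<'E'
from h import *
plan([(.452,.0095,.273,-15,5)])
E
```

```text
[[-0.0011, 0.0001, 0.0256, 0.3666], [-0.0022, 0.0002, 0.0513, 0.7332], [-0.0033, 0.0002, 0.0769, 1.0998], [-0.0044, 0.0003, 0.1026, 1.4665], [-0.0054, 0.0004, 0.1282, 1.8331]]
```

```bash
python3 -m inch '[[0,-0.001,0,0.026,0.4],[0,-0.002,0,0.051,0.7],[0,-0.0033,0,0.077,1.1],[0,-0.0045,0,0.103,1.5],[0.6,-0.0055,0,0.128,1.8]]' 20
python3 -m inch '[[0.75,0,0,0,0],[0.75,0,0,0,0],[0.75,0,0,0,0],[0.75,0,0,0,0]]' 
python3 - <<'E'
from h import *
np.set_printoptions(precision=4,suppress=True)
p=cam("wrist");s=ctrl.get_state();m=R.from_quat(s["tcp_rot"]).as_matrix()
print(s["eef_pos"],s["opening"],s["contact_force"],np.degrees(np.arctan2(m[1,0],m[0,0])))
save(p,"w2.png")
for r in ctrl.tip_of("ring",p)[:2]: 
    a=atz(p,r["at"],.291);print(r,a,m.T@(a-s["eef_pos"]))
E
```

```text
time: 4.07
eef_pos: [0.4519, 0.0107, 0.272]
tcp_rot: [0.992, -0.13, 0.0, -0.0]
contact_force: [0.7, -0.5, -0.7]
opening: 0.884
finger_force: 0.0
time: 4.4
eef_pos: [0.4533, 0.0096, 0.2756]
tcp_rot: [0.991, -0.131, 0.002, 0.0]
contact_force: [0.6, 0.4, 0.8]
opening: 0.297
finger_force: 0.0
[0.4532 0.0095 0.2755] 0.2504550632746517 [-0.1145  0.2337 -0.133 ] -15.02230812919005
{'at': [314.2, 341.2], 'score': 0.94} [0.4504 0.011  0.291 ] [-0.003  -0.0007 -0.0155]
```

View pics/w2.png

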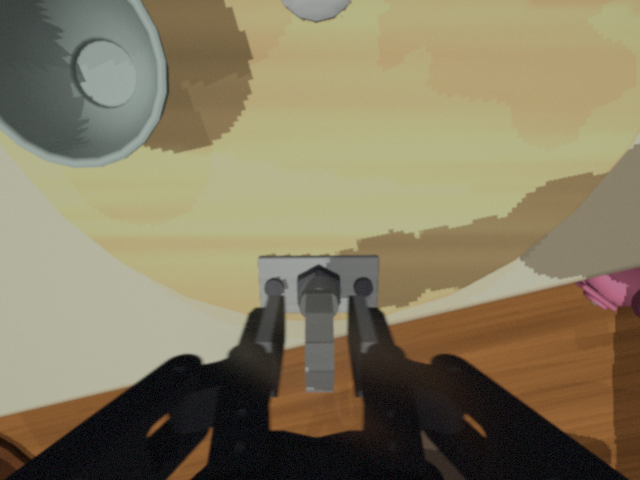

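The ring at (319,345) is centred between the pads (columns 282 and 352). I'll close on it.

```bash
python3 -m inch '[[0.8,-0.002,0,0.002,0],[0.85,-0.002,0,0.002,0],[0.9,-0.002,0,0.002,0],[1,-0.002,0,0.002,0],[1,-0.002,0,0.002,0]]' 50
python3 -m inch '[[1,0,0,0,0],[1,0,0,0,0]]' 50
```

```text
time: 4.92
eef_pos: [0.4501, 0.0101, 0.2715]
tcp_rot: [0.991, -0.131, 0.0, -0.0]
contact_force: [-1.9, -0.0, 2.4]
opening: 0.108
finger_force: 48.6
time: 5.08
eef_pos: [0.4502, 0.0101, 0.2715]
tcp_rot: [0.991, -0.131, 0.0, -0.0]
contact_force: [-2.0, -0.3, 3.2]
opening: 0.108
finger_force: 48.6
```

```bash
python3 -m inch '[[1,0,0,-0.003,0],[1,0,0,-0.006,0],[1,0,0,-0.009,0],[1,0,0,-0.012,0],[1,0,0,-0.013,0]]' 50
python3 -m inch '[[1,0,0,0,0]]' 50
```

```text
time: 5.5
eef_pos: [0.45, 0.0101, 0.2826]
tcp_rot: [0.991, -0.131, -0.001, -0.0]
contact_force: [4.2, -0.9, -12.2]
opening: 0.108
finger_force: 48.5
time: 5.58
eef_pos: [0.45, 0.0101, 0.283]
tcp_rot: [0.991, -0.131, -0.0, -0.0]
contact_force: [5.5, -0.1, -11.7]
opening: 0.106
finger_force: 48.5
```

```bash
cat >> h.py <<'E'
def arc(c,steps,dz=0,start=None):
    s=ctrl.get_state();m=R.from_quat(s["tcp_rot"]).as_matrix()
    b=np.append(s["eef_pos"],np.degrees(np.arctan2(m[1,0],m[0,0])))
    c=np.array(c);w=[];a=0;cw=b[:2]-c
    for d in steps:
        a+=d;t=np.radians(a);M=np.array([[np.cos(t),-np.sin(t)],[np.sin(t),np.cos(t)]])
        q=c+M@cw;w.append((q[0],q[1],b[2],b[3]+a,1))
    plan(w,start=b)
E
python3 - <<'E'
from h import *
arc((.585,-.026),[1,1.5,2,2,2,]+[2]*10)
E
```

```text
[[0.0, 0.0024, 0.0, -1.0], [0.0001, 0.0061, 0.0, -2.5], [0.0005, 0.011, 0.0, -4.5], [0.0009, 0.0158, 0.0, -6.5], [0.0016, 0.0206, 0.0, -8.5]]
[[0.0001, 0.0049, 0.0, -2.0], [0.0004, 0.0097, 0.0, -4.0], [0.0008, 0.0146, 0.0, -6.0], [0.0014, 0.0194, 0.0, -8.0], [0.0022, 0.0243, 0.0, -10.0]]
[[0.0001, 0.0049, 0.0, -2.0], [0.0004, 0.0097, 0.0, -4.0], [0.0008, 0.0146, 0.0, -6.0], [0.0014, 0.0194, 0.0, -8.0], [0.0022, 0.0243, 0.0, -10.0]]
```

```bash
python3 -m inch '[[1,0,0.0024,0,-1],[1,0.0001,0.006,0,-2.5],[1,0.0005,0.011,0,-4.5],[1,0.001,0.0158,0,-6.5],[1,0.0016,0.0206,0,-8.5]]'
python3 -m inch '[[1,0,0,0,0]]'
```

```text
time: 6.0
eef_pos: [0.4462, -0.0102, 0.2832]
tcp_rot: [0.998, -0.057, -0.0, -0.001]
contact_force: [5.6, 0.6, -11.2]
opening: 0.106
finger_force: 48.6
time: 6.08
eef_pos: [0.4462, -0.0108, 0.2833]
tcp_rot: [0.998, -0.057, -0.0, 0.0]
contact_force: [4.4, 0.2, -10.9]
opening: 0.107
finger_force: 48.8
```

```bash
python3 -m inch '[[1,0.0001,0.0049,0,-2],[1,0.0004,0.0097,0,-4],[1,0.0008,0.0146,0,-6],[1,0.0014,0.0194,0,-8],[1,0.0022,0.0243,0,-10]]'
python3 -m inch '[[1,0.0001,0.0049,0,-2],[1,0.0004,0.0097,0,-4],[1,0.0008,0.0146,0,-6],[1,0.0014,0.0194,0,-8],[1,0.0022,0.0243,0,-10]]'
python3 -m inch '[[1,0,0,0,0]]'
python3 - <<'E'
from h import *
np.set_printoptions(precision=4,suppress=True)
p=cam("wrist");s=ctrl.get_state();m=R.from_quat(s["tcp_rot"]).as_matrix();print(s["qpos"],np.degrees(np.arctan2(m[1,0],m[0,0])))
save(p,"w3.png")
for r in ctrl.tip_of("platter_top",p)[:1]: print(r,atz(p,r["at"],.238))
E
```

```text
time: 6.5
eef_pos: [0.4456, -0.0342, 0.2834]
tcp_rot: [1.0, 0.03, -0.0, -0.001]
contact_force: [4.1, 2.5, -12.0]
opening: 0.108
finger_force: 48.9
time: 6.92
eef_pos: [0.4491, -0.0582, 0.2834]
tcp_rot: [0.993, 0.117, -0.0, -0.001]
contact_force: [4.1, 0.5, -10.2]
opening: 0.107
finger_force: 49.0
time: 7.0
eef_pos: [0.4493, -0.0588, 0.2834]
tcp_rot: [0.993, 0.117, -0.0, -0.001]
contact_force: [3.6, 0.6, -11.2]
opening: 0.107
finger_force: 49.0
[-0.3547 -0.2618  2.0355  0.0007  1.3693  0.9834] 13.325879711959319
```

View pics/w3.png

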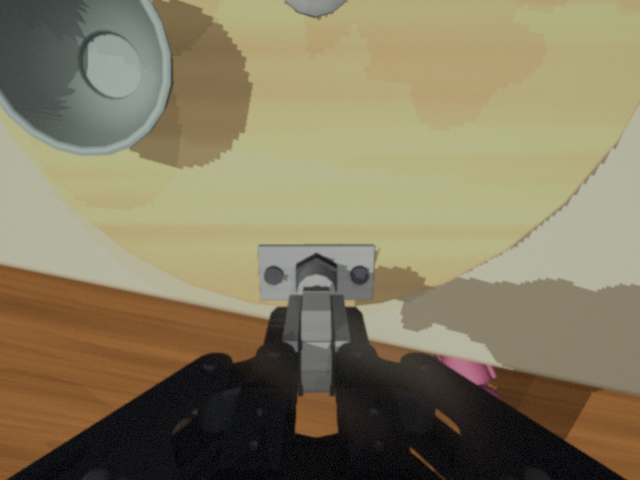

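The platter has turned about 0.49 rad, the ring is held squarely and the toys ride along unchanged. I'll go on a little with the pin drawn, then let the pin down gently onto the plate.

```bash
python3 -m inch '[[1,0,0.004,0,-1.6],[1,0.0003,0.0085,0,-3.5],[1,0.0003,0.0085,0,-3.5],[1,0.0003,0.0085,0.0015,-3.5],[1,0.0003,0.0085,0.003,-3.5]]'
python3 -m inch '[[1,0,0,0.0005,0],[1,0,0,0.0005,0]]'
python3 -m inch '[[1,0,0,0.0005,0],[1,0,0,0.0005,0]]'
```

```text
time: 7.52
eef_pos: [0.4515, -0.0667, 0.2812]
tcp_rot: [0.989, 0.147, -0.0, -0.0]
contact_force: [2.3, 0.9, -9.0]
opening: 0.108
finger_force: 49.4
time: 7.68
eef_pos: [0.4515, -0.0668, 0.2805]
tcp_rot: [0.989, 0.147, -0.0, -0.0]
contact_force: [3.2, -0.8, -9.8]
opening: 0.106
finger_force: 49.3
time: 7.85
eef_pos: [0.4515, -0.0668, 0.28]
tcp_rot: [0.989, 0.147, -0.0, -0.0]
contact_force: [1.3, 1.1, -10.5]
opening: 0.106
finger_force: 49.3
```

```bash
python3 -m inch '[[1,0,0,0.0005,0],[1,0,0,0.0005,0]]'
python3 -m inch '[[1,0,0,0.0004,0],[1,0,0,0.0004,0]]'
```

```text
time: 8.02
eef_pos: [0.4515, -0.0668, 0.2795]
tcp_rot: [0.989, 0.147, -0.0, -0.0]
contact_force: [2.1, 2.0, -9.4]
opening: 0.11
finger_force: 49.4
time: 8.18
eef_pos: [0.4515, -0.0668, 0.2793]
tcp_rot: [0.989, 0.147, -0.0, -0.0]
contact_force: [0.8, 1.4, -8.2]
opening: 0.106
finger_force: 49.5
```

```bash
python3 -m inch '[[1,0,0,0.0004,0],[1,0,0,0.0004,0],[0.86,0,0,0.0004,0],[0.86,0,0,0.0004,0]]' 20
python3 -m inch '[[0.86,0,0.001,0,-0.4],[0.86,0,0.002,0,-0.8]]'
```

```text
time: 8.52
eef_pos: [0.4525, -0.0677, 0.281]
tcp_rot: [0.989, 0.147, 0.001, 0.001]
contact_force: [-0.1, -0.4, 0.4]
opening: 0.143
finger_force: 0.2
time: 8.68
eef_pos: [0.4527, -0.0682, 0.2808]
tcp_rot: [0.988, 0.154, 0.001, -0.001]
contact_force: [-1.6, 5.3, 3.6]
opening: 0.141
finger_force: 2.5
```

```bash
python3 -m inch '[[0.86,0,0.001,0,-0.4],[0.86,0,0.002,0,-0.8],[0.86,0,0.003,0,-1.2],[0.86,0.0001,0.004,0,-1.6]]'
```

```text
time: 9.02
eef_pos: [0.4537, -0.0713, 0.2805]
tcp_rot: [0.986, 0.168, 0.001, -0.002]
contact_force: [-3.4, 8.1, 5.5]
opening: 0.142
finger_force: 4.3
```

```bash
python3 -m inch '[[0.86,0,0.001,0,-0.4],[0.86,0,0.002,0,-0.8],[0.86,0,0.003,0,-1.2],[0.86,0.0001,0.004,0,-1.6]]'; python3 -c "
from h import *
s=ctrl.get_state();w=s['eef_pos'][:2]-np.array([.585,-.026]);print(np.hypot(*w),np.arctan2(-w[1],-w[0])+.262)"
```

```text
time: 9.35
eef_pos: [0.4553, -0.0756, 0.2804]
tcp_rot: [0.983, 0.182, 0.001, -0.001]
contact_force: [-2.0, 5.3, 3.5]
opening: 0.141
finger_force: 2.5
0.13890135124818706 0.6273900353203565
```

```bash
python3 -m inch '[[0.86,0,0.001,0,-0.4],[0.86,0,0.002,0,-0.8],[0.86,0,0.003,0,-1.2],[0.86,0.0001,0.004,0,-1.6]]'
```

```text
time: 9.68
eef_pos: [0.4567, -0.0794, 0.2802]
tcp_rot: [0.981, 0.196, 0.001, -0.001]
contact_force: [-2.1, 6.7, 3.4]
opening: 0.137
finger_force: 3.3
```

```bash
python3 -m inch '[[0.86,0,0.001,0,-0.4],[0.86,0,0.002,0,-0.8],[0.86,0,0.003,0,-1.2],[0.86,0.0001,0.004,0,-1.6]]'
```

```text
time: 10.02
eef_pos: [0.4584, -0.0831, 0.2802]
tcp_rot: [0.978, 0.209, 0.001, -0.001]
contact_force: [-2.4, 5.4, 4.1]
opening: 0.14
finger_force: 3.0
```

```bash
python3 -m inch '[[0.86,0,0.001,0,-0.4],[0.86,0,0.002,0,-0.8],[0.86,0,0.003,0,-1.2],[0.86,0.0001,0.004,0,-1.6]]'
```

```text
time: 10.35
eef_pos: [0.46, -0.0868, 0.2801]
tcp_rot: [0.975, 0.223, 0.0, -0.001]
contact_force: [-2.7, 4.2, 2.8]
opening: 0.139
finger_force: 2.5
```

```bash
python3 -m inch '[[0.86,0,0.001,0,-0.4],[0.86,0,0.002,0,-0.8],[0.86,0,0.003,0,-1.2],[0.86,0.0001,0.004,0,-1.6]]'
```

```text
time: 10.68
eef_pos: [0.4618, -0.0905, 0.2798]
tcp_rot: [0.972, 0.237, 0.0, -0.001]
contact_force: [-1.9, 4.9, 3.5]
opening: 0.143
finger_force: 2.9
```

```bash
python3 -m inch '[[0.86,0,0.001,0,-0.4],[0.86,0,0.002,0,-0.8],[0.86,0,0.003,0,-1.2],[0.86,0.0001,0.004,0,-1.6]]'; python3 -c "
from h import *
s=ctrl.get_state();w=s['eef_pos'][:2]-np.array([.585,-.026]);print(np.hypot(*w),np.arctan2(-w[1],-w[0])+.262)"
```

```text
time: 11.02
eef_pos: [0.4637, -0.094, 0.2797]
tcp_rot: [0.968, 0.25, 0.0, -0.001]
contact_force: [-2.9, 5.2, 3.5]
opening: 0.141
finger_force: 2.9
0.13905811784676525 0.7731986442916424
```

```bash
python3 -m inch '[[0.86,0,0.001,0,-0.4],[0.86,0,0.002,0,-0.8],[0.86,0,0.003,0,-1.2],[0.86,0.0001,0.004,0,-1.6]]'
```

```text
time: 11.35
eef_pos: [0.4657, -0.0975, 0.2796]
tcp_rot: [0.965, 0.264, 0.0, -0.001]
contact_force: [-2.2, 5.0, 3.6]
opening: 0.14
finger_force: 3.0
```

```bash
python3 -m inch '[[0.86,0,0.001,0,-0.4],[0.86,0,0.002,0,-0.8],[0.86,0,0.003,0,-1.2],[0.86,0.0001,0.004,0,-1.6]]'
```

```text
time: 11.68
eef_pos: [0.4677, -0.1009, 0.2796]
tcp_rot: [0.961, 0.277, 0.0, -0.001]
contact_force: [-1.8, 5.9, 3.7]
opening: 0.142
finger_force: 3.0
```

```bash
python3 -m inch '[[0.86,0,0.001,0,-0.4],[0.86,0,0.002,0,-0.8],[0.86,0,0.003,0,-1.2],[0.86,0.0001,0.004,0,-1.6]]'
```

```text
time: 12.02
eef_pos: [0.4702, -0.1053, 0.279]
tcp_rot: [0.957, 0.291, 0.0, 0.001]
contact_force: [-1.3, 1.8, -0.0]
opening: 0.139
finger_force: 0.6
```

The side force fell to about 2 N and the vertical rub vanished, so the pin may have dropped. I'll check the ring height from the wrist.

```bash
python3 - <<'E'
from h import *
np.set_printoptions(precision=4,suppress=True)
p=cam("wrist");s=ctrl.get_state();print(s["contact_force"],s["finger_force"])
save(p,"w4.png")
c=np.array([.585,-.026]);w=s["eef_pos"][:2]-c;print(np.arctan2(-w[1],-w[0])+.262)
for q in("ring","pin"):
    for r in ctrl.tip_of(q,p)[:1]: print(q,r,atz(p,r["at"],.291))
E
```

```text
[-0.1571  1.0622  0.8916] 0.0
0.8677291302055452
ring {'at': [309.8, 328.2], 'score': 0.64} [ 0.4694 -0.1032  0.291 ]
```

View pics/w4.png

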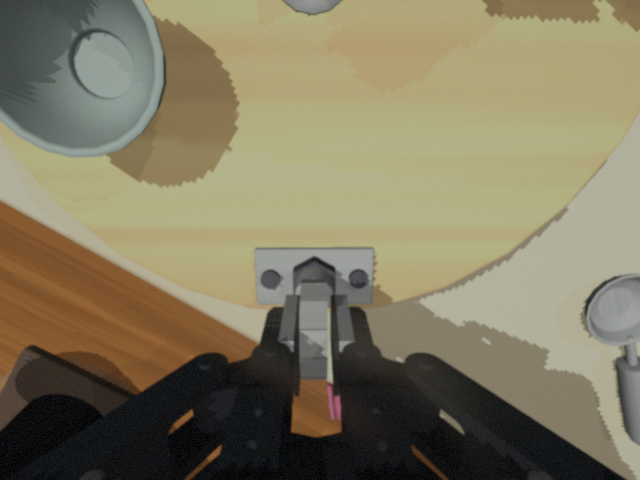

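The ring at (314,330) now sits lower in the picture and loosely between the pads. I'll check its height with the depth image.

```bash
python3 - <<'E'
from h import *
np.set_printoptions(precision=4,suppress=True)
p=cam("wrist")
for v in range(282,376,8): print(v,dep(p,(314,v)))
print(dep(p,(264,300)),dep(p,(200,220)))
E
```

```text
282 [ 0.4866 -0.0938  0.2891]
290 [ 0.4862 -0.0941  0.2949]
298 [ 0.4851 -0.0949  0.2988]
306 [ 0.4838 -0.0957  0.302 ]
314 [ 0.4821 -0.0969  0.3041]
322 [ 0.4802 -0.0981  0.3058]
330 [ 0.4786 -0.0992  0.3078]
338 [ 0.4764 -0.1007  0.3087]
346 [ 0.474  -0.1023  0.3092]
354 [ 0.4718 -0.1037  0.3101]
362 [ 0.4689 -0.1057  0.3098]
370 [ 0.4653 -0.1081  0.3086]
[ 0.4445 -0.0894  0.2416] [ 0.4632 -0.0393  0.2376]
```

The ring top is at 0.310, the same as at the start (riding it would be 0.318), so the pin is home at about 0.86 rad. I'll open and withdraw.

```bash
python3 -m inch '[[0.7,0,0,0,0],[0.5,0,0,0,0],[0.5,0,0,0,0],[0.5,0,0,0,0]]'
python3 -m inch '[[0.5,0,0,-0.015,0],[0.5,0,0,-0.045,0],[0.5,0,0,-0.08,0],[0.5,0,0,-0.11,0],[0.5,0,0,-0.13,0]]'
python3 -m inch '[[0.5,0,0,0,0],[0.5,0,0,0,0],[0.5,0,0,0,0],[0.5,0,0,0,0],[0.5,0,0,0,0]]'
python3 - <<'E'
from h import *
np.set_printoptions(precision=4,suppress=True)
p=cam("wrist");r=ctrl.tip_of("ring",p)[0];u,v=map(int,r["at"]);print(r)
print(max((dep(p,(u,k))[2],k) for k in range(v-40,v+41,4) if dep(p,(u,k)) is not None))
a=atz(p,r["at"],.291)[:2]-[.585,-.026];print(np.hypot(*a),np.arctan2(-a[1],-a[0])+.262)
p=cam("scene");save(p,"s5.png")
E
```

```text
time: 12.55
eef_pos: [0.4699, -0.1047, 0.2787]
tcp_rot: [0.957, 0.29, -0.0, 0.0]
contact_force: [0.7, 0.4, -0.2]
opening: 0.501
finger_force: 0.0
time: 12.97
eef_pos: [0.4704, -0.1049, 0.4126]
tcp_rot: [0.957, 0.29, 0.002, 0.002]
contact_force: [0.5, 1.0, 0.2]
opening: 0.502
finger_force: 0.0
time: 13.38
eef_pos: [0.4695, -0.1045, 0.4066]
tcp_rot: [0.957, 0.29, -0.001, -0.001]
contact_force: [-0.5, 0.5, -0.3]
opening: 0.502
finger_force: 0.0
{'at': [316.6, 231.4], 'score': 0.74}
(np.float64(0.30992651380259395), 243)
0.1379455764536939 0.8622884199128994
```

View pics/s5.png

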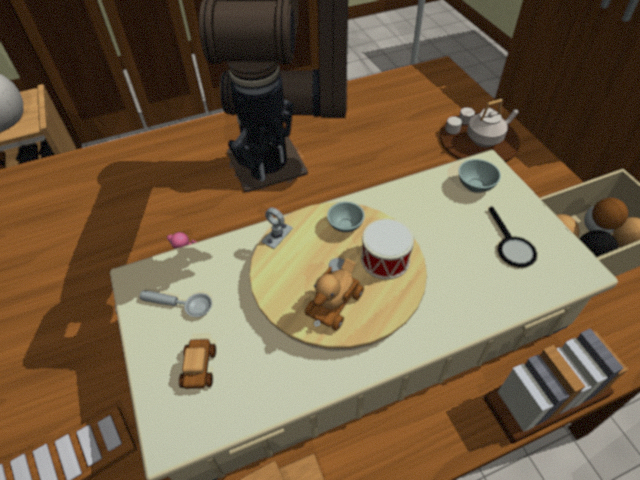

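The scene view shows the platter turned, the ring at (275,222) seated, the toys upright and the robot clear. I'm handing it in.

```bash
python3 -c "
from plant import ctrl
print(ctrl.sign_off())"
```

```text
the job is handed in; nothing more can be done
None
```

The turntable is turned counter-clockwise to its next notch, at about 0.86 rad, with the pin dropped home and the toys still standing; I withdrew the robot and handed the job in, and no verdict came back.

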